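# Seat the chocolate pot in its warmer

### The arm

A 6-joint arm with a two-finger parallel gripper is mounted at the origin on the work surface. World frame = base frame: x ahead of the robot, y to its left, z up, the work surface at z = 0. Lengths are in m, angles in degrees, forces in N, time in s.
With the tool pointing down it reaches from about 0.275 to 0.85 m from the base axis. Payload 19 kg.
Tool frame: the origin (TCP) lies between the finger pads; the fingertips stand 11 mm ahead of it and the grasp point (between the pads) lies 8 mm behind it; z points along the fingers, y is the line along which they close (so a half turn about z gives the same grasp; the last joint's range is limited). The gripper opens to 85 mm and grips with 20 to 120 N. Pads are 22 mm wide; open, the fingers measure 114 mm over their backs; the gripper's body (76 mm by 85 mm) begins 54 mm behind the grasp point. The pads swing forward as they close: fully open they stand 13 mm farther back than shut.
Start: joints at [-82.162, 8.623, 82.357, -0, 89.026, -7.678], TCP at [0.154, -0.554, 0.242] pointing down, gripper open.
Joint ranges: [-160.23, 160.23], [-39.13, 120.54], [6.94, 153.29], [-79.49, 259.48], [9.18, 160.14], [-161.06, 161.06]. Speed limits (degrees/s): [108.29, 108.29, 127.2, 172.46, 172.46, 172.46].

### API

Orientations are given as a 3x3 rotation matrix whose columns are the frame's x, y, z axes.
In Python, from workcell import r, get_image, camera_params, outline_of, tip_of gives the robot as it stands. Calls block until the motion is done:
- r.movep(position, orientation): joint-space move of the TCP to a pose.
- r.move_straight(position, rotation=None, speed=0.15): straight line of the TCP; rotation=None keeps the orientation; speed is the mean speed in m/s.
- r.move_j(angles): joint-space move.
- r.move_gripper(opening, f_grip=None): finger opening in m; f_grip is the grip in N (None keeps the last); returns when the fingers have stopped.
- r.pause(seconds).
- r.inverse_kinematics(position, orientation): joint angles nearest the present ones, or None.
- r.observe(): the state.
- get_image(name): name is "side" or "top"; returns the picture (400x640x3 uint8, red, green, blue); there is no depth.
- camera_params(name): a dict with "K" (3x3 intrinsics, pixels), "k1" (the pictures are not rectified: a ray, as slopes to the right and down, at radius r is drawn at 1 + k1 r^2 times it, then the intrinsics apply), "world_from_camera" (4x4, takes a point from camera to world coordinates). Camera axes: x right, y down, z forward; pixel columns grow to the right and rows downward; lengths in m; the calibration is good to about 2 mm. A picture is of the moment at which its call begins. camera_params takes no time and is no camera call.
A pose or a line that the arm cannot do raises r.IKError and nothing moves.
- r.close_job(): hands the job in; it is judged then, once.
Trained networks look in the newest picture that a camera, given by its name, has taken for a name from the list of things; names that differ only in an ending like _2 or _b are one class to them, and where a whole thing is asked for, a point or a joint stands for the part that bears it (a point fixed in the world has none). Each returns a list of dicts, best first, with "conf" (0 to 1); they miss things now and then, are a little off and sometimes report something else, mostly with a low value. They report only what shows in the picture. A call takes as long as a camera call. They do not tell look-alikes from the thing itself.
- outline_of(query, camera): "mask" (400x640 bool, what is visible of it).
- tip_of(query, camera): "centre" ([x, y, z] in m, in world coordinates, good to about 4 mm: a listed point, or the origin of a listed thing).
The state is a dict: "clock": time; "joint_pos": joint angles; "qvel": joint speeds; "effort": joint torques, N m; "eef_pos": TCP position; "orientation": TCP orientation; "force": force on the tool from outside, world axes, zero at the start; "wrist_torque": the same for the moment, N m; "opening": finger opening in m; "finger_force": force on a finger pad.
Only numpy, scipy, OpenCV 4.12 (cv2) and the standard library are available. Lean on these libraries where they do the work, as an engineer would, in place of code of your own. Each camera call takes 0.05 s, during which the arm holds its last target. There are 200 camera calls.

### The job

Take the larger of the two lidded steel pots by its wooden knob and set it into the larger white warmer, the one whose tapered well fits it. Lower it all the way down before you let go, so that it sits upright and fully home with its rim on the warmer's top. Leave the smaller pot where it stands.

Things in the scene. Friction and masses are not known exactly. Their poses are not given: they have to be found in the camera images.
- pot_mid (a point): Larger pot, upright, 120 mm tall, round, 0.35-0.7 kg, one rigid piece with its lid. Steel body tapers from 56 mm diameter at the foot to 96 mm at 60 mm height; above it rim and lid, 14 mm thick, 116 mm across; on top an upright beech knob to grasp, 28 mm diameter, 46 mm high. This point: on the axis, 60 mm above the foot, level with the rim's underside; the knob spans 14 to 60 mm above it. z up.
- warmer_well (a point): Centre of the mouth of the larger warmer's well, level with its flat top. Fixed round white housing, 140 mm diameter, 80 mm high, black dial in front; dark steel well 99 mm wide at the mouth, 66 mm deep, tapered like the larger pot (1.5 mm play): it centres a pot lowered up to 15 mm off. When home, the pot's rim rests on the warmer's top and the pot's listed point coincides with this one. z up.
- small_pot_mid (a point): The smaller pot, to be left alone: same make, upright on the marble, 100 mm tall, rim 82 mm across, the same 28 x 46 mm beech knob, from 4 to 50 mm above this point, which lies on the axis half-way up.
- small_warmer_well (a point): Centre of the mouth of the smaller warmer's well, level with its top: not the one wanted. Fixed, same make, 108 mm in diameter, 60 mm high, well 67 mm wide at the mouth: too small for the larger pot.
Things that resemble listed ones, but are neither listed nor needed, are in the scene too. Leave any blue or purple look-alike of the part that bears pot_mid alone.

How it is judged (in metres and radians):
On the way:
1. the larger pot, still held in the fingers, is lowered into the larger warmer's well to within 20 mm of fully home (horizontal distance between pot_mid and warmer_well below 0.02 m and z of pot_mid in the frame of warmer_well below 0.02 m and contact force between the fingers and pot above 0.5 N), for 0.05 s.
At the end, for the whole second after the job is handed in: The larger pot stands at rest in the larger warmer's well, let go: within 12 mm of its centre, within 8 mm of the fully-home height and within 10 degrees of upright; the smaller pot stands upright (within 10 degrees), no more than 30 mm from where it was (horizontal distance between pot_mid and warmer_well below 0.012 m and z of pot_mid in the frame of warmer_well between -0.008 and 0.008 m and angle between each of pot_mid, small_pot_mid's own z axis and vertical below 0.175 rad and linear speed of pot below 0.02 m/s and distance of small_pot_mid from where it was at the start of the episode below 0.03 m); the robot touches nothing.
It fails at once if the smaller pot is moved more than 30 mm or tipped more than 20 degrees (distance of small_pot_mid from where it was at the start of the episode above 0.03 m or angle between small_pot_mid's own z axis and vertical above 0.35 rad).
It also fails if it takes over 34 s, if anything falls off the work surface, if the arm or the gripper's body presses on something with over 40 N, if the wrist force passes 120 N, or if a joint passes its speed limit or range.

## Working session

There is one attempt and no reset: what is moved stays moved. The work goes in short steps, each a Python script; the robot and the scene stay as the last script left them, time stands still between calls to the robot, and variables do not carry over. Pictures are saved under pics/ and viewed, at most 10 in all, crops included, and the job is handed in when it is done.

```bash
mkdir -p pics; python3 - <<'E'
from workcell import *
import cv2,numpy as np
for c in("top","side"):
    cv2.imwrite(f"pics/{c}0.png",get_image(c)[:,:,::-1])
    p=camera_params(c);print(c,p["K"],p["k1"],np.round(p["world_from_camera"],3))
    for n in("pot_mid","warmer_well","small_pot_mid","small_warmer_well"):
        print(n,[(np.round(d["centre"],3),round(d["conf"],2)) for d in tip_of(n,c)])
        
print(r.observe()["clock"])
E
```

```text
top [[374.51874149   0.         323.61204181]
 [  0.         374.51874149 198.89798719]
 [  0.           0.           1.        ]] -0.017373494422842556 [[ 0.    -0.994  0.106  0.388]
 [-1.     0.001  0.01  -0.04 ]
 [-0.01  -0.106 -0.994  0.803]
 [ 0.     0.     0.     1.   ]]
pot_mid [(array([0.602, 0.064, 0.058]), 0.94), (array([ 0.269, -0.212,  0.059]), 0.62), (array([ 0.633, -0.116,  0.062]), 0.58)]
warmer_well [(array([ 0.462, -0.265,  0.081]), 0.63)]
small_pot_mid [(array([0.43 , 0.004, 0.051]), 0.93)]
small_warmer_well [(array([0.562, 0.212, 0.062]), 0.82)]
side [[431.07281221   0.         321.65082059]
 [  0.         431.07281221 185.09122019]
 [  0.           0.           1.        ]] -0.08902828996231366 [[-0.936 -0.21   0.283  0.228]
 [-0.352  0.55  -0.757  0.608]
 [ 0.004 -0.809 -0.588  0.549]
 [ 0.     0.     0.     1.   ]]
pot_mid [(array([0.6  , 0.059, 0.058]), 0.94), (array([ 0.637, -0.119,  0.06 ]), 0.88)]
warmer_well [(array([ 0.46 , -0.262,  0.08 ]), 0.74), (array([0.429, 0.008, 0.053]), 0.24)]
small_pot_mid [(array([0.429, 0.007, 0.05 ]), 0.71), (array([0.565, 0.21 , 0.057]), 0.53)]
small_warmer_well [(array([0.56 , 0.214, 0.058]), 0.98)]
0.5
```

View pics/top0.png

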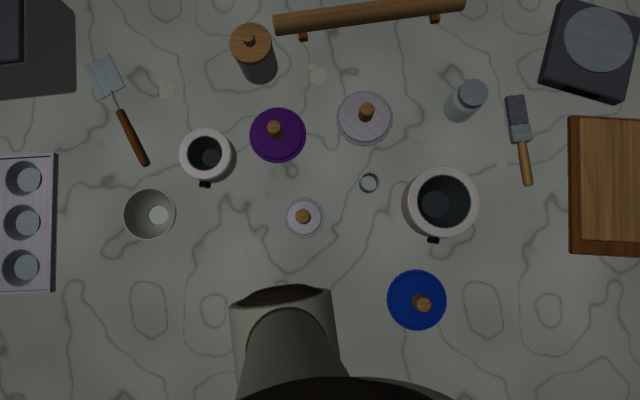

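View pics/side0.png

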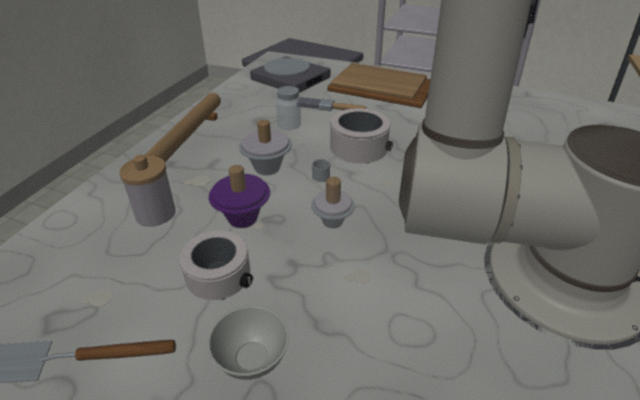

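Candidates for the larger pot in the top view are purple (277,135), blue (417,300), steel with the small rim (304,217) and steel with the large rim (365,118). The description fits the one at (365,118), about (0.635, -0.117). I'll check that in one crop with the predicted knob and rim overlaid.

```bash
cat > h.py <<'E'
from workcell import *
import cv2,numpy as np
def proj(c,P):
    p=camera_params(c);T=np.linalg.inv(p["world_from_camera"]);q=np.atleast_2d(P)@T[:3,:3].T+T[:3,3]
    return cv2.projectPoints(q,np.zeros(3),np.zeros(3),p["K"],np.array([p["k1"],0,0,0.]))[0][:,0]
def circ(x,y,z,d):
    t=np.linspace(0,2*np.pi,40);return np.c_[x+d/2*np.cos(t),y+d/2*np.sin(t),z+0*t]
E
python3 - <<'E'
from h import *
im=[]
x,y=.635,-.1175; wx,wy=.461,-.2635
for c in("top","side"):
    o=get_image(c)[:,:,::-1].copy(); S=4
    u=proj(c,[x,y,.09])[0]if c=="top" else proj(c,[x,y,.09])[0]
    m=(proj(c,[x,y,.09])[0]+proj(c,[wx,wy,.08])[0])/2
    x0,y0=(m-[100,75]).astype(int)
    x0,y0=max(x0,0),max(y0,0)
    k=cv2.resize(o[y0:y0+150,x0:x0+200],None,fx=S,fy=S,interpolation=cv2.INTER_CUBIC)
    k=np.clip(k*1.5,0,255).astype(np.uint8)
    for a,col in((circ(x,y,.12,.028),(0,255,0)),(circ(x,y,.074,.116),(0,255,0)),(circ(wx,wy,.08,.14),(0,0,255)),(circ(wx,wy,.08,.099),(0,0,255))):
        cv2.polylines(k,[((proj(c,a)-[x0,y0]+.5)*S).astype(int)],True,col,1)
    im.append(k[::2,::2] if 0 else cv2.resize(k,(400,300),interpolation=cv2.INTER_AREA))
cv2.imwrite("pics/chk.png",np.hstack(im))
s=r.observe();print(np.round(s["orientation"],3),s["force"])
for yaw in range(-90,90,30):
    a=np.radians(yaw);Y=np.array([np.cos(a),np.sin(a),0]);Z=np.array([0,0,-1.]);R=np.c_[np.cross(Y,Z),Y,Z]
    for sg in(1,-1):
        Q=R*[sg,sg,1]; f=lambda p:r.inverse_kinematics(p,Q)
        A=f([x,y,.25]);B=f([wx,wy,.25]);print(yaw,sg,A is not None and np.round(A),B is not None and np.round(B))
E
```

```text
[[ 0.964  0.267 -0.   ]
 [ 0.267 -0.964  0.   ]
 [ 0.    -0.    -1.   ]] [-0.55581749 -0.06360961 -0.32662262]
-90 1 [-17.  17.  71.  -0.  92.  73.] [-38.   3.  87.  -0.  89.  52.]
-90 -1 [ -17.   17.   71.   -0.   92. -107.] [ -38.    3.   87.   -0.   89. -128.]
-60 1 [-17.  17.  71.  -0.  92.  43.] [-38.   3.  87.  -0.  89.  22.]
-60 -1 [ -17.   17.   71.   -0.   92. -137.] [ -38.    3.   87.   -0.   89. -158.]
-30 1 [-17.  17.  71.  -0.  92.  13.] [-38.   3.  87.  -0.  89.  -8.]
-30 -1 False False
0 1 [-17.  17.  71.  -0.  92. -17.] [-38.   3.  87.  -0.  89. -38.]
0 -1 False [-38.   3.  87.  -0.  89. 142.]
30 1 [-17.  17.  71.  -0.  92. -47.] [-38.   3.  87.  -0.  89. -68.]
30 -1 [-17.  17.  71.  -0.  92. 133.] [-38.   3.  87.  -0.  89. 112.]
60 1 [-17.  17.  71.  -0.  92. -77.] [-38.   3.  87.  -0.  89. -98.]
60 -1 [-17.  17.  71.  -0.  92. 103.] [-38.   3.  87.  -0.  89.  82.]
```

View pics/chk.png

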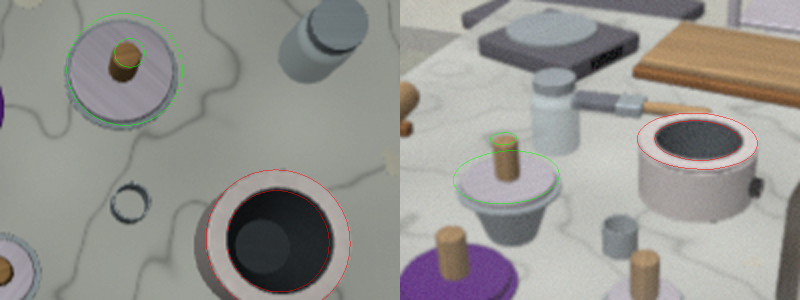

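The crop confirms the steel pot with the 116 mm rim, and its knob overlay is within about 2-3 mm. The larger warmer's circles match well. Next is the grasp and lift.

```bash
cat >> h.py <<'E'
a=np.radians(-30);Y=np.array([np.cos(a),np.sin(a),0]);Z=np.array([0,0,-1.]);R=np.c_[np.cross(Y,Z),Y,Z]
def st():
    s=r.observe();print(round(s["clock"],2),np.round(s["eef_pos"],4),np.round(s["force"],1),np.round(s["wrist_torque"],2),round(s["opening"],4),s["finger_force"])
E
python3 - <<'E'
from h import *
x,y=.6335,-.116
r.movep([x,y,.22],R);st()
r.move_straight([x,y,.092],speed=.12);st()
r.move_gripper(.0,f_grip=70);st()
r.move_straight([x,y,.107],speed=.05);r.pause(.2);st()
r.move_straight([x,y,.235],speed=.12);st()
cv2.imwrite("pics/lift.png",np.vstack([get_image("top")[50:250,200:520,::-1],get_image("side")[30:230,150:470,::-1]]))
E
```

```text
2.92 [ 0.6333 -0.1169  0.2201] [ 0.1 -0.1  0.7] [0.02 0.   0.03] 0.0855 0.0
4.13 [ 0.6339 -0.1161  0.0929] [-0.4 -0.7  0.9] [-0.03 -0.03  0.02] 0.0855 0.0
4.71 [ 0.6335 -0.116   0.0923] [-2.3  1.   4.9] [0.18 0.49 0.02] 0.0267 68.57102751731873
5.36 [ 0.6334 -0.116   0.1067] [ 0.2  0.1 -3.8] [-0.01 -0.02 -0.  ] 0.0268 68.9365017414093
6.58 [ 0.6333 -0.1159  0.2341] [-0.3  1.3 -4. ] [-0.03  0.04  0.03] 0.0268 68.95861387252808
```

View pics/lift.png

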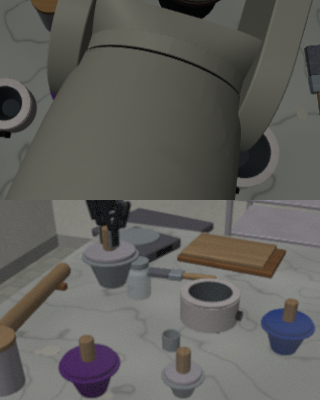

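The pot hangs upright in the fingers, at about (108,255) in the side half of the picture. I'll carry it over the well and lower it until it makes contact.

```bash
python3 - <<'E'
from h import *
x,y=.461,-.2635
r.move_straight([x,y,.235],R,speed=.15);r.pause(.3);st()
r.move_straight([x,y,.16],speed=.08);st()
z=.16
while z>.109:
    z-=.004; r.move_straight([x,y,z],speed=.04); s=r.observe(); f=s["force"]
    if z<.13 or f[2]>0 or np.hypot(f[0],f[1])>4: st()
    if f[2]>12: break
cv2.imwrite("pics/low.png",np.vstack([get_image("top")[50:250,300:620,::-1],get_image("side")[30:230,250:570,::-1]]))
for c in("side","top"):
    print([(np.round(d["centre"],3),round(d["conf"],2)) for d in tip_of("pot_mid",c)])
st()
E
```

```text
8.64 [ 0.4612 -0.2633  0.2349] [ 1.2 -0.2 -3.6] [0.01 0.02 0.01] 0.0267 68.95854592323303
9.72 [ 0.4612 -0.2637  0.1606] [ 0.9 -0.2 -2.7] [0.03 0.   0.  ] 0.0268 68.95813822746277
11.72 [ 0.4609 -0.2634  0.1277] [ 0.5  0.1 -4.8] [ 0.01 -0.03  0.04] 0.0265 68.97051572799683
11.97 [ 0.4609 -0.2634  0.1237] [ 0.   0.4 -3.7] [ 0.02 -0.01 -0.  ] 0.0264 68.97088408470154
12.22 [ 0.4609 -0.2634  0.1197] [ 0.4 -0.9 -3.2] [ 0.04  0.01 -0.05] 0.0265 68.9726722240448
12.47 [ 0.4611 -0.2637  0.1159] [ 1.  -3.1 -4.6] [-0.57 -0.29 -0.06] 0.0264 68.92760396003723
12.72 [ 0.4611 -0.2647  0.1128] [-4.1 -9.3  3.6] [-1.63  0.49  0.  ] 0.0263 69.72192406654358
12.97 [ 0.4612 -0.2649  0.1107] [-14.5  -2.7  32.7] [-0.55  2.28 -0.06] 0.0268 72.27380990982056
[(array([0.598, 0.058, 0.061]), 0.93), (array([ 0.272, -0.21 ,  0.058]), 0.76), (array([ 0.464, -0.27 ,  0.082]), 0.69)]
[(array([ 0.465, -0.265,  0.08 ]), 0.98), (array([0.602, 0.065, 0.058]), 0.58)]
13.18 [ 0.4612 -0.2649  0.1107] [-13.4  -3.3  31.7] [-0.58  2.17 -0.02] 0.0264 72.30389714241028
```

View pics/low.png

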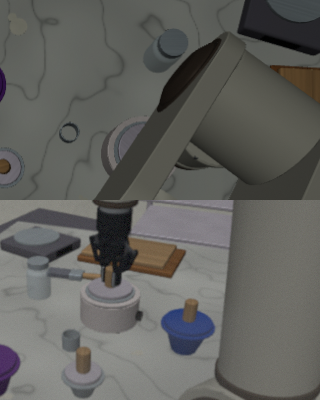

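It is home, with the rim on the warmer's top and 32 N of contact force at the expected height. I'll release, retreat and check.

```bash
python3 - <<'E'
from h import *
s=r.observe();p=s["eef_pos"]
r.move_straight([.4612,-.2649,.112],speed=.03);st()
r.move_gripper(.085);st()
r.move_straight([.4612,-.2649,.23],speed=.1);st()
r.movep([.154,-.554,.26],R)
r.pause(.3);st()
im=[]
for c in("top","side"):
    o=get_image(c)[:,:,::-1].copy();print([(np.round(d["centre"],3),round(d["conf"],2)) for d in tip_of("pot_mid",c)])
    x0,y0=(proj(c,[.461,-.2635,.09])[0]-[50,75]).astype(int)
    k=cv2.resize(o[y0:y0+150,x0:x0+100],None,fx=4,fy=4)
    for a in(circ(.461,-.2635,.14,.028),circ(.461,-.2635,.08,.14)): cv2.polylines(k,[((proj(c,a)-[x0,y0]+.5)*4).astype(int)],True,(0,255,0),1)
    im.append(k)
cv2.imwrite("pics/end.png",np.hstack(im))
E
```

```text
13.47 [ 0.4611 -0.2648  0.1118] [-2.1 -0.8 -2.2] [-0.27  0.08 -0.09] 0.0263 69.16780829429626
14.07 [ 0.4612 -0.2649  0.112 ] [-0.6  0.   0.2] [ 0.04  0.04 -0.  ] 0.0849 0.0
15.4 [ 0.461  -0.2648  0.2293] [-0.   0.4  0.5] [-0.04 -0.    0.01] 0.0847 0.0
17.26 [ 0.1545 -0.5538  0.26  ] [0.  0.6 0.2] [ 0.01  0.04 -0.02] 0.0849 0.0
[(array([ 0.46 , -0.263,  0.08 ]), 0.97), (array([ 0.266, -0.211,  0.06 ]), 0.89), (array([0.6  , 0.062, 0.06 ]), 0.79), (array([0.433, 0.008, 0.049]), 0.2)]
[(array([ 0.461, -0.266,  0.082]), 0.6), (array([0.6  , 0.061, 0.056]), 0.57)]
```

View pics/end.png

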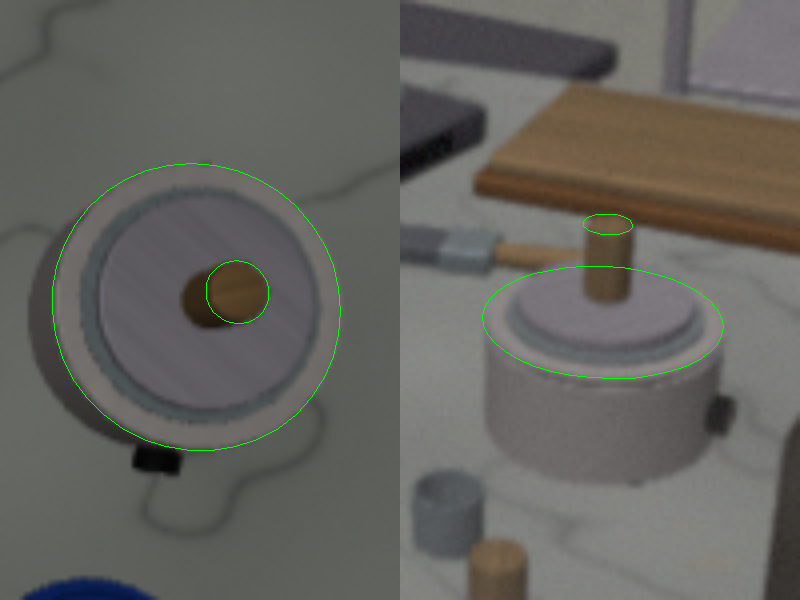

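The pot sits upright and centred, with its knob on the predicted circles in both views: (237,292) in the top view and (607,224) in the side view.

```bash
python3 -c "
from workcell import r
print(r.close_job())"
```

```text
the job is handed in; nothing more can be done
None
```

The larger pot sits upright and fully home in the larger warmer, I never touched the smaller pot, and the job is handed in (about 17 s of the 34 s used; no verdict was returned).

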